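Fit the spare drying peg and hang the flask weight on it

TASK

Fit the loose steel peg upright into the empty hole of the drying rack, pressed fully home. Then put the black flask weight ring over that peg to dry, lowering it right down onto the rack before you let go. Leave the bottle, the jar and the dish where they are.

Things in the scene. Friction and masses are not known exactly. Their poses are not given: they have to be found in the camera images.
- peg: The loose drying peg: a plain bare-steel round rod, 20 mm diameter, 95 mm long, flat ends, no chamfer, about 80 g. It starts upright in the small square grey stand block, its foot 10 mm above the bench, its upper 83 mm free above the block. Origin: centre of its foot (lower end); z runs up along the rod.
- stand: Small square grey plastic block, 70 x 70 x 22 mm high, fixed to the bench, in which the loose peg starts, in a slack recess (26 mm diameter, 12 mm deep) at the middle of its top. Origin: centre of its underside. It is either to the robot's left or to its right; the flask weight is on the other side.
- rack: Drying rack: a grey block fixed to the bench, 110 mm (its x) by 230 mm (its y) by 45 mm high. Origin: centre of its underside, z up. On its middle line (x = 0) are the empty hole at y = +65 mm and two fixed steel pegs, 20 mm diameter and 63 mm tall above the block, at y = -35 and y = -85 mm; the last carries a white upturned beaker (48 mm diameter, 69 mm tall). All fixed.
- hole (a point): Centre of the mouth of the rack's empty hole, on the rack's top face 45 mm above the bench; axes as the rack's, z up. Round blind hole, 21.5 mm diameter, 32 mm deep, flat bottom, sharp edge without chamfer. A peg fully home has its foot 32 mm below this point and stands 63 mm above the rack.
- weight: Flask weight: a black rubber-coated ring lying flat on the bench, 62 mm outer diameter, 36 mm hole, 24 mm high, about 300 g; it can be gripped across its outside. Origin: centre of its underside, z up along the ring's axis.
- wash_bottle: Bystander: white bottle with a red cap, 64 mm diameter, 150 mm tall, loose, beyond the rack. Origin: centre of its underside.
- jar: Bystander: amber jar with a white lid, 72 mm diameter, 85 mm tall, loose, beyond the rack. Origin: centre of its underside.
- dish: Bystander: white ceramic bowl, 100 mm diameter, 35 mm tall, loose, beyond the rack. Origin: centre of its underside.
Not all that is in view belongs to the job. What is shaped like the weight but red is not meant. There is more than one size of the peg; the one meant has the size given above.

How it is judged:
On the way, in this order (a step that is already met when the one before it is completed fails the run):
1. the loose peg is fully home in the rack's empty hole, with the ring not yet on it (z of peg in the frame of hole below -0.029 m and horizontal distance between peg and hole below 0.004 m and angle between peg's own z axis and vertical below 0.08 rad and horizontal distance between weight and hole above 0.05 m), for 0.2 s.
2. the ring, still held in the fingers, is round the peg and its underside is less than 15 mm above the rack (z of weight in the frame of hole between -0.004 and 0.015 m and horizontal distance between weight and hole below 0.012 m and contact force between the fingers and weight above 0.5 N), for 0.05 s.
At the end, for the whole second after the job is handed in: The peg stands upright (within 0.08 rad) in the rack's hole with its foot at least 29 mm below the rack's top and within 4 mm of the hole's axis; the ring lies flat (within 0.1 rad, underside within 4 mm of the rack's top) round it, its centre within 12 mm of the hole's; both at rest and released (z of peg in the frame of hole below -0.029 m and horizontal distance between peg and hole below 0.004 m and angle between peg's own z axis and vertical below 0.08 rad and z of weight in the frame of hole between -0.004 and 0.004 m and horizontal distance between weight and hole below 0.012 m and angle between weight's own z axis and vertical below 0.1 rad and linear speed of each of weight, peg below 0.02 m/s and contact force between the fingers and weight below 0.1 N and contact force between the fingers and peg below 0.1 N); the robot touches nothing.
It fails at once if a bystander (bottle, jar or dish) is moved by more than 20 mm or tipped (distance of any of wash_bottle, jar, dish from where it was at the start of the episode above 0.02 m or angle between any of wash_bottle, jar, dish's own z axis and vertical above 0.3 rad).
It also fails if it takes over 67 s, if anything falls off the work surface, if the arm or the gripper's body presses on something with over 40 N, if the wrist force passes 120 N, or if a joint passes its speed limit or range.

ROBOT

A 7-joint arm with a two-finger parallel gripper is mounted at the origin on the work surface. World frame = base frame: x ahead of the robot, y to its left, z up, the work surface at z = 0. Lengths are in m, angles in rad, forces in N, time in s.
With the tool pointing down it reaches from about 0.4 to 0.85 m from the base axis. Payload 10.4 kg.
Tool frame: the origin (TCP) lies at the centre of the arm's flange, where the gripper is bolted on; the fingertips stand 173 mm ahead of it and the grasp point (between the pads) lies 155 mm ahead of it (env.grip_point_offset is the distance from the TCP to the grasp point, in m); z points along the fingers, y is the line along which they close (so a half turn about z gives the same grasp; the last joint's range is limited). The gripper opens to 85 mm and grips with 20 to 120 N. Pads are 22 mm wide; open, the fingers measure 114 mm over their backs; the gripper's body (76 mm by 85 mm) begins 54 mm behind the grasp point. The pads swing forward as they close: fully open they stand 13 mm farther back than shut.
Start: joints at [-1.242, 0.332, -0.065, 1.46, 0.022, 1.35, -0.088], TCP at [0.215, 0.587, 0.405] pointing down, gripper open.
Joint ranges: [-2.6, 2.6], [-0.5, 2.12], [-1.47, 1.34], [0.16, 2.42], [-1.27, 4.41], [0.06, 2.06], [-2.6, 2.6]. Speed limits (rad/s): [2.22, 2.22, 2.79, 2.79, 3.14, 3.14, 3.14].

INTERFACE

Orientations are given as a unit quaternion [w, x, y, z].
In Python, from bench import env gives the robot as it stands.
- The arm moves only by the tool play_rows, never from a script. Its argument "increments" is a list of rows, each an object with "twist": the turn, a rotation vector about the tool's x, y, z in rad, a list of three; "offset": the shift along the tool's x, y, z in mm, a list of three; "grip": the opening in per cent of the stroke, from 0 (shut) to 100 (fully open). In form: [{"twist": [ax, ay, az], "offset": [x, y, z], "grip": grip}, ...]. A call has 1 to 10 rows; each row shifts and turns the commanded pose from where the row before left it, along the tool's axes as they then stand; what a row does not reach is not made up. A row lasts 1/10 s, in which the tool goes at most 50 mm and 8.59 degrees, less where a joint would pass 70% of its speed; a pose out of reach is approached as far as the arm can. A call with a gripper value outside its range is refused whole. The fingers move at their own pace and stop on an object; "squeeze" is the grip in N (left out, the last holds). Time passes only in rows, so rows that do not move let the fingers close. It gives the time, the measured TCP pose, the force, the opening and the grip force at its end, in the units of the state.
- env.observe(): the state, without advancing time (a new reading comes with each control period).
- env.camera(name): name is "scene" or "top"; returns a dict with "image" (384x512x3 uint8, red, green, blue), "K" (3x3 intrinsics, pixels), "rvec" (rotation vector, rad) and "tvec" (3), from world to camera coordinates, as OpenCV has them. Camera axes: x right, y down, z forward; pixel columns grow to the right and rows downward; lengths in m; the calibration is good to about 2 mm. A picture is of the moment at which its call begins. There is no depth.
- env.hand_in(): hands the job in; it is judged then, once.
The state is a dict: "time_s": time; "qpos": joint angles; "dq": joint speeds; "effort": joint torques, N m; "ee_pos": TCP position; "tool_rot": TCP orientation; "ft_force": force on the tool from outside, world axes, zero at the start; "torque": the same for the moment, N m; "grip_width": finger opening in m; "finger_force": force on a finger pad.
Only numpy, scipy, OpenCV 4.12 (cv2) and the standard library are available. Lean on these libraries where they do the work, as an engineer would, in place of code of your own. Each camera call takes 0.05 s, during which the arm holds its last target. There are 200 camera calls.

## Working session

There is one attempt and no reset: what is moved stays moved. The work goes in short steps, Python scripts to look and compute and a tool call to move; the robot and the scene stay as the last step left them, time stands still between calls to the robot, and variables do not carry over. Pictures are saved under pics/ and viewed, at most 10 in all, crops included, and the job is handed in when it is done.

Besides the shell and the picture viewer there is one more tool, called after "Call:" by a JSON object that holds its "method" and its "body". play_rows: Moves the arm, as the interface text tells. Its arguments: {"type":"object","properties":{"increments":{"type":"array"},"squeeze":{"type":"number"}},"required":["increments"]}

```bash
mkdir -p pics; python3 - <<'E'
from bench import env
import cv2,numpy as np
for n in("scene","top"):
    c=env.camera(n); cv2.imwrite(f"pics/{n}0.png",cv2.resize(c["image"][:,:,::-1],(800,600),interpolation=cv2.INTER_CUBIC))
    R=cv2.Rodrigues(np.array(c["rvec"]))[0]; print(n,c["K"],-R.T@np.array(c["tvec"]).ravel(),R.round(2))
o=env.observe();print(o)
E
```

```text
scene [[445.77133532   0.         249.28665323]
 [  0.         445.77133532 190.91574501]
 [  0.           0.           1.        ]] [0.94939596 0.41043884 0.93635418] [[-0.71  0.7  -0.02]
 [ 0.6   0.6  -0.52]
 [-0.35 -0.38 -0.85]]
top [[475.4965599    0.         260.42190643]
 [  0.         475.4965599  179.33536973]
 [  0.           0.           1.        ]] [ 0.32562861 -0.01335985  1.37692574] [[ 0.08 -1.   -0.  ]
 [-0.98 -0.08 -0.2 ]
 [ 0.2   0.02 -0.98]]
{'time_s': 0.1, 'qpos': array([-1.24160298,  0.33282367, -0.06471727,  1.46085412,  0.0216048 ,
        1.34989628, -0.08848844]), 'dq': array([-0.00014992, -0.00167739,  0.00031686, -0.00063151, -0.00103128,
       -0.00118167,  0.0001254 ]), 'effort': array([ 1.42278113e-03, -6.26743054e+01,  4.91632638e-02, -3.92430818e+01,
        1.63711159e-02,  6.88108106e-03, -4.35610264e-05]), 'ee_pos': array([0.21531054, 0.58662328, 0.40398756]), 'tool_rot': array([-8.45144789e-05,  1.74967331e-01,  9.84574030e-01, -6.37257722e-04]), 'ft_force': array([-0.18919213, -0.01071185, -0.09864589]), 'torque': array([-0.02995918,  0.02458795, -0.00257896]), 'finger_force': 0.0, 'grip_width': 0.08561978744431942}
```

View pics/scene0.png

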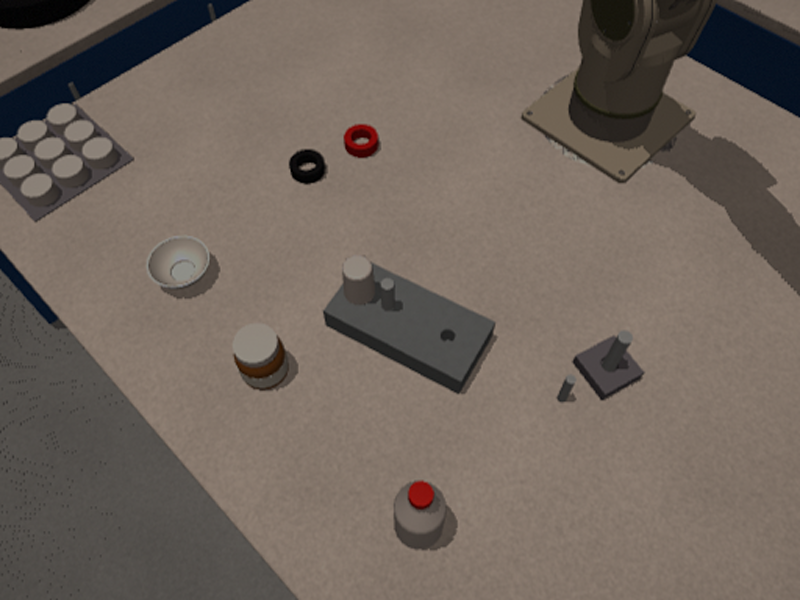

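View pics/top0.png

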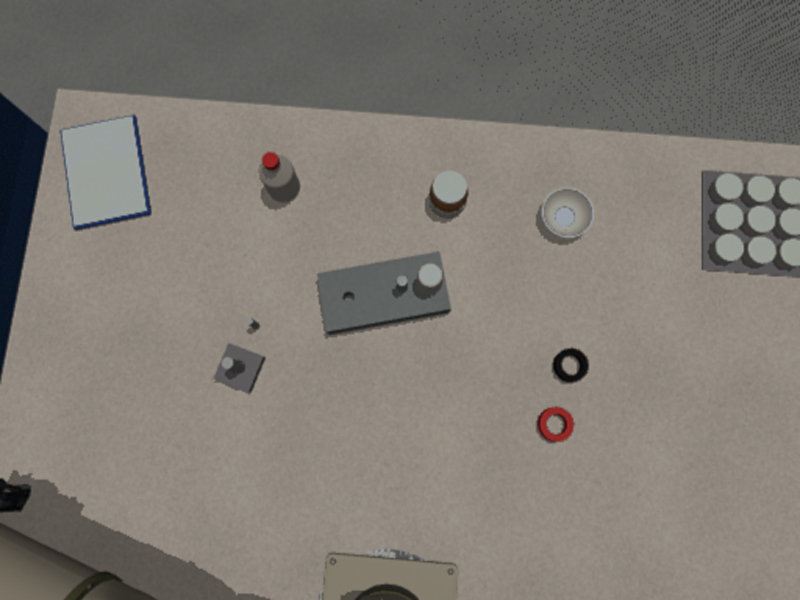

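The scene view shows the black ring at (307,166), the hole at (448,335), the peg top at (625,336) and a smaller decoy peg at (566,388). In the top view the hole is at (348,296), the peg top at (228,364) and the black ring at (570,365). I'll enlarge all of these in one mosaic.

```bash
cat > h.py <<'E'
import cv2,numpy as np
from bench import env
def cams(): return {n:env.camera(n) for n in("scene","top")}
def ray(c,uv):
    R=cv2.Rodrigues(np.array(c["rvec"]))[0]; C=-R.T@np.array(c["tvec"]).ravel()
    d=R.T@np.linalg.inv(c["K"])@np.array([*uv,1.]); return C,d/np.linalg.norm(d)
def onz(c,uv,z):
    C,d=ray(c,uv); return C+d*(z-C[2])/d[2]
def tri(c1,p1,c2,p2):
    A=np.zeros((3,3));b=np.zeros(3);L=[]
    for c,p in((c1,p1),(c2,p2)):
        C,d=ray(c,p);M=np.eye(3)-np.outer(d,d);A+=M;b+=M@C;L.append((M,C))
    X=np.linalg.solve(A,b);return X,[np.linalg.norm(M@(X-C))*1e3 for M,C in L]
def proj(c,X): return cv2.projectPoints(np.array(X,float).reshape(-1,3),c["rvec"],c["tvec"],c["K"],None)[0][:,0]
def mosaic(cs,items,fn,cols,s=6,w=44):
    t=[]
    for n,(u,v) in items:
        u,v=int(u),int(v); im=cv2.getRectSubPix(cs[n]["image"],(w,w),(float(u)+.0-0.5,float(v)-0.5))
        # crop pixel origin = (u-w/2, v-w/2)
        im=cv2.resize(im,None,fx=s,fy=s,interpolation=cv2.INTER_CUBIC)[:,:,::-1]
        im=np.clip(im.astype(float)*1.6,0,255).astype(np.uint8).copy()
        for k in range(0,w,10):
            cv2.putText(im,str(u-w//2+k),(k*s,8),0,.3,(0,255,255),1);cv2.line(im,(k*s+s//2,9),(k*s+s//2,14),(0,255,255),1)
            cv2.putText(im,str(v-w//2+k),(0,k*s+s//2+3),0,.3,(0,255,0),1);cv2.line(im,(20,k*s+s//2),(25,k*s+s//2),(0,255,0),1)
        t.append(im)
    rows=[np.hstack(t[i:i+cols]) for i in range(0,len(t),cols)]
    cv2.imwrite(fn,np.vstack(rows))
E
python3 - <<'E'
from h import *
cs=cams(); k=1/1.5625
it=[("scene",(620*k,350*k)),("scene",(448*k,335*k)),("scene",(307*k,166*k)),("top",(232*k,368*k)),("top",(348*k,296*k)),("top",(570*k,365*k))]
mosaic(cs,it,"pics/m1.png",3)
E
```

```text
(no output)
```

View pics/m1.png

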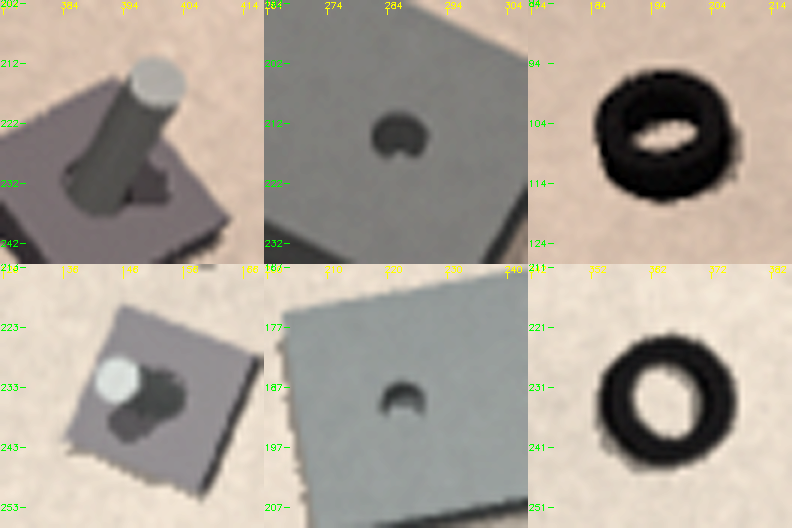

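```bash
cat >> h.py <<'E'
E
python3 - <<'E'
from h import *
cs=cams();s,t=cs["scene"],cs["top"]
for n,a,b in(("peg",(399.8,215.2),(145.2,231.8)),("hole",(286.2,214.1),(222.6,189.7)),("ring",(196.2,106.1),(364.7,233.25))):
    print(n,*tri(s,a,t,b))
print("hole z45",onz(s,(286.2,214.1),.045),onz(t,(222.6,189.7),.045))
print("peg z105",onz(s,(399.8,215.2),.105),onz(t,(145.2,231.8),.105))
k=.64
print("decoy",onz(t,(254*k,323*k),.04), "rack corners",[onz(t,(u*k,v*k),.045)[:2].round(3) for u,v in((317,273),(439,253),(449,312),(327,332))],[onz(t,(u*k,v*k),.022)[:2].round(3) for u,v in((230,345),(264,357),(250,392))])
print("red",onz(t,(556*k,424*k),.012))
E
```

```text
peg [0.42278223 0.30825412 0.10545289] [np.float64(0.7322077362043922), np.float64(0.7322077362043367)]
hole [0.56418492 0.11915446 0.04722261] [np.float64(0.8000937522578924), np.float64(0.8000937522579539)]
ring [ 0.47798419 -0.2955243   0.01324736] [np.float64(1.4193063852245358), np.float64(1.4193063852246783)]
hole z45 [0.56367485 0.11776403 0.045     ] [0.56412103 0.12003059 0.045     ]
peg z105 [0.42291894 0.30757946 0.105     ] [0.4224892  0.30903858 0.105     ]
decoy [0.50211166 0.28571693 0.04      ] rack corners [array([0.603, 0.181]), array([ 0.659, -0.04 ]), array([ 0.551, -0.066]), array([0.496, 0.151])] [array([0.46 , 0.329]), array([0.444, 0.264]), array([0.379, 0.281])]
red [ 0.36796823 -0.27389946  0.012     ]
```

Call:
{"method": "play_rows", "body": {"increments": [{"twist":[0,0,0],"offset":[-15,-10,3],"grip":100},{"twist":[0,0,0],"offset":[-31,-20,8],"grip":100},{"twist":[0,0,0],"offset":[-31,-20,8],"grip":100},{"twist":[0,0,0],"offset":[-31,-20,8],"grip":100},{"twist":[0,0,0],"offset":[-31,-20,8],"grip":100},{"twist":[0,0,0],"offset":[-31,-20,8],"grip":100},{"twist":[0,0,0],"offset":[-31,-20,8],"grip":100},{"twist":[0,0,0],"offset":[-31,-20,8],"grip":100},{"twist":[0,0,0],"offset":[-31,-20,8],"grip":100},{"twist":[0,0,0],"offset":[-28,-20,8],"grip":100}]}}

```text
time_s: 1.3
ee_pos: [0.424, 0.3066, 0.3296]
tool_rot: [0.0, 0.175, 0.985, 0.0]
ft_force: [1.2, -0.2, 1.1]
grip_width: 0.0854
finger_force: 0.0
```

```bash
cat >> h.py <<'E'
from scipy.spatial.transform import Rotation as Rt
def st():
    o=env.observe();q=o["tool_rot"];R=Rt.from_quat(np.r_[q[1:],q[0]]).as_matrix()
    return o,R
def to(x,y,z):
    o,R=st();print("t",o["time_s"],"pos",o["ee_pos"].round(4),"grip",o["grip_width"].round(4),"F",o["ft_force"].round(1),o["torque"].round(2),"ff",o["finger_force"]);print("R",R.round(4).tolist())
    print("tool delta mm",(R.T@(np.array([x,y,z])-o["ee_pos"])*1e3).round(1))
E
python3 -c "
from h import *
to(.4228,.3083,.300)"
```

```text
Traceback (most recent call last):
  File "h.py", line 33, in to
    o,R=st();print("t",o["time_s"],"pos",o["ee_pos"].round(4),"grip",o["grip_width"].round(4),"F",o["ft_force"].round(1),o["torque"].round(2),"ff",o["finger_force"]);print("R",R.round(4).tolist())
                                                                     ^^^^^^^^^^^^^^^^^^^^^
AttributeError: 'float' object has no attribute 'round'
```

Call:
{"method": "play_rows", "body": {"increments": [{"twist":[0,0,0],"offset":[1.7,1.2,5],"grip":100},{"twist":[0,0,0],"offset":[0,0,20],"grip":100},{"twist":[0,0,0],"offset":[0,0,25],"grip":100},{"twist":[0,0,0],"offset":[0,0,25],"grip":100},{"twist":[0,0,0],"offset":[0,0,15],"grip":100},{"twist":[0,0,0],"offset":[0,0,5],"grip":60},{"twist":[0,0,0],"offset":[0,0,0],"grip":35},{"twist":[0,0,0],"offset":[0,0,0],"grip":30},{"twist":[0,0,0],"offset":[0,0,0],"grip":30},{"twist":[0,0,0],"offset":[0,0,0],"grip":30}], "squeeze": 40}}

```text
time_s: 2.3
ee_pos: [0.4221, 0.31, 0.2355]
tool_rot: [0.0, 0.175, 0.985, 0.001]
ft_force: [-0.3, 0.2, 0.6]
grip_width: 0.0258
finger_force: 0.0
```

Call:
{"method": "play_rows", "body": {"increments": [{"twist":[0,0,0],"offset":[0,0,0],"grip":20},{"twist":[0,0,0],"offset":[0,0,0],"grip":10},{"twist":[0,0,0],"offset":[0,0,0],"grip":0},{"twist":[0,0,0],"offset":[0,0,0],"grip":0},{"twist":[0,0,0],"offset":[0,0,0],"grip":0}], "squeeze": 40}}

```text
time_s: 2.8
ee_pos: [0.4221, 0.31, 0.2353]
tool_rot: [0.0, 0.175, 0.985, 0.0]
ft_force: [-1.1, -0.2, 6.4]
grip_width: 0.0194
finger_force: 39.2
```

```bash
sed -i 's/o\["grip_width"\].round(4)/round(o["grip_width"],4)/' h.py
python3 - <<'E'
from h import *
to(.4228,.3083,.235)
cs=cams()
mosaic(cs,[("scene",(397,222)),("top",(147,233))],"pics/m2.png",2,s=6,w=60)
E
```

```text
t 2.8 pos [0.4221 0.31   0.2353] grip 0.0194 F [-1.1 -0.2  6.4] [-0.06  0.1   0.05] ff 39.20769810676575
R [[-0.9387, 0.3447, 0.0007], [0.3447, 0.9387, 0.0008], [-0.0004, 0.001, -1.0]]
tool delta mm [-1.2 -1.3  0.3]
```

View pics/m2.png

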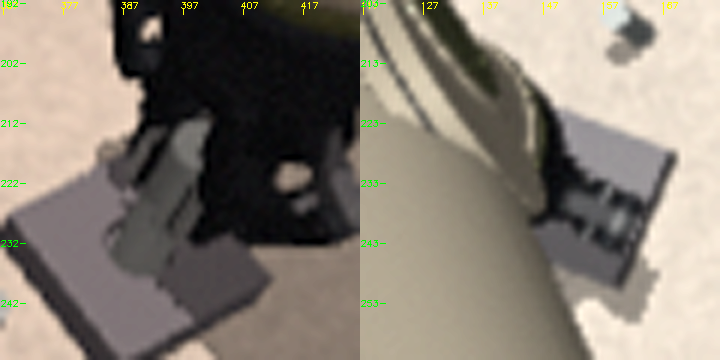

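The peg is held between the pads (scene crop, near (388,225)). Next I lift it and carry it to above the hole.

Call:
{"method": "play_rows", "body": {"increments": [{"twist":[0,0,0],"offset":[0,0,-10],"grip":0},{"twist":[0,0,0],"offset":[0,0,-25],"grip":0},{"twist":[0,0,0],"offset":[0,0,-25],"grip":0},{"twist":[0,0,0],"offset":[-18,-10,-5],"grip":0},{"twist":[0,0,0],"offset":[-34,-24,0],"grip":0},{"twist":[0,0,0],"offset":[-34,-24,0],"grip":0},{"twist":[0,0,0],"offset":[-34,-24,0],"grip":0},{"twist":[0,0,0],"offset":[-34,-24,0],"grip":0},{"twist":[0,0,0],"offset":[-28,-18,0],"grip":0},{"twist":[0,0,0],"offset":[-16,-6,0],"grip":0}]}}

```text
time_s: 3.9
ee_pos: [0.5641, 0.1158, 0.3001]
tool_rot: [0.0, 0.177, 0.984, -0.001]
ft_force: [-0.1, 1.2, -1.0]
grip_width: 0.0192
finger_force: 39.1
```

Call:
{"method": "play_rows", "body": {"increments": [{"twist":[0,0,0],"offset":[0,0,5],"grip":0},{"twist":[0,0,0],"offset":[0,0,10],"grip":0},{"twist":[0,0,0],"offset":[0,0,5],"grip":0},{"twist":[0,0,0],"offset":[0,0,0],"grip":0}]}}

```text
time_s: 4.3
ee_pos: [0.562, 0.1205, 0.2784]
tool_rot: [-0.001, 0.174, 0.985, -0.0]
ft_force: [-0.1, -0.5, 0.3]
grip_width: 0.0189
finger_force: 39.1
```

```bash
python3 - <<'E'
from h import *
to(.5631,.1196,.280)
cs=cams()
mosaic(cs,[("scene",(290,212)),("top",(222,190))],"pics/m3.png",2,s=9,w=44)
E
```

```text
t 4.3 pos [0.562  0.1205 0.2784] grip 0.0189 F [-0.1 -0.5  0.3] [-0.01  0.02  0.  ] ff 39.108173847198486
R [[-0.9394, 0.3429, -0.0023], [0.3429, 0.9394, -0.0003], [0.0021, -0.0011, -1.0]]
tool delta mm [-1.4 -0.5 -1.6]
```

View pics/m3.png

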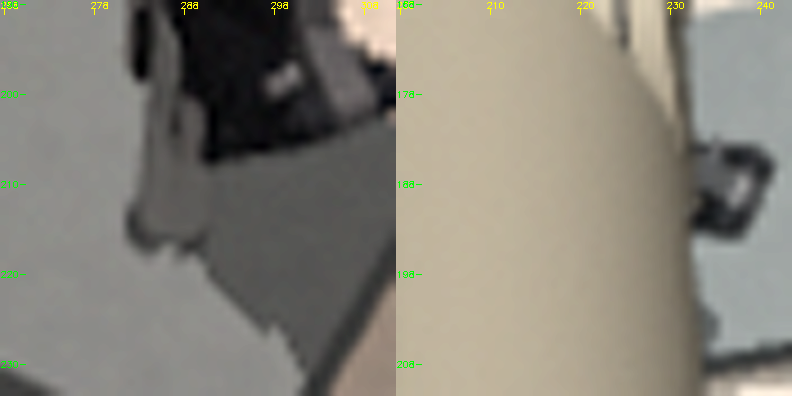

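```bash
python3 - <<'E'
from h import *
c=env.camera("scene"); x0,y0,w,h=268,186,40,40; s=14
im=c["image"][y0:y0+h,x0:x0+w,::-1].astype(float)
im=np.clip((im-30)*2.4,0,255).astype(np.uint8)
im=cv2.resize(im,None,fx=s,fy=s,interpolation=cv2.INTER_CUBIC)
a=im.copy()
def circ(C,r,col):
    th=np.linspace(0,2*np.pi,60);P=np.c_[C[0]+r*np.cos(th),C[1]+r*np.sin(th),0*th+C[2]]
    q=((proj(c,P)-[x0,y0]+.5)*s).astype(np.int32);cv2.polylines(a,[q],True,col,1)
circ((.5642,.1192,.045),.01075,(0,255,0))
o,R=st();T=o["ee_pos"]
for L,col in((.2253,(0,0,255)),(.18,(0,0,255)),(.1303,(0,0,255))):
    circ(T+R@np.array([-.0012,0,L]),.01,col)
cv2.imwrite("pics/m4.png",np.hstack([im,a])[:, :][:600,:1200] if 0 else cv2.resize(np.hstack([im,a]),(800,400)))
E
```

```text
(no output)
```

View pics/m4.png

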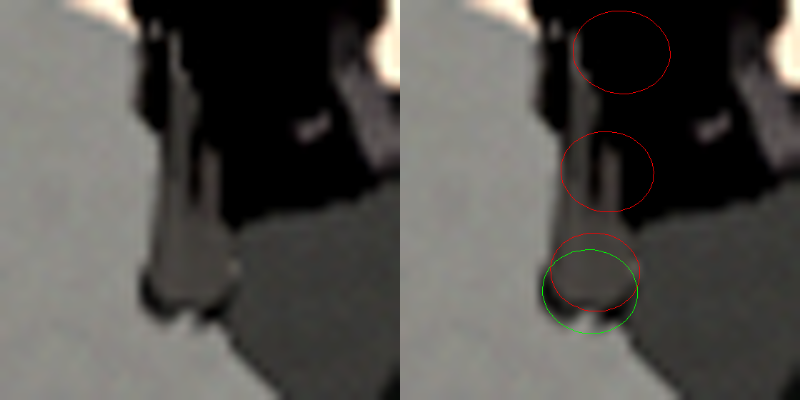

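The overlay shows the predicted foot lying on the real one, and the hole circle fits too. The foot is about 1.8 mm off the hole centre. I'll correct that and go down to touch.

Call:
{"method": "play_rows", "body": {"increments": [{"twist":[0,0,0],"offset":[-1.8,-0.2,0],"grip":0},{"twist":[0,0,0],"offset":[0,0,3],"grip":0},{"twist":[0,0,0],"offset":[0,0,3],"grip":0},{"twist":[0,0,0],"offset":[0,0,1.5],"grip":0},{"twist":[0,0,0],"offset":[0,0,1.5],"grip":0},{"twist":[0,0,0],"offset":[0,0,1.5],"grip":0},{"twist":[0,0,0],"offset":[0,0,0],"grip":0}]}}

```text
time_s: 5.15
ee_pos: [0.5647, 0.1188, 0.2698]
tool_rot: [0.0, 0.175, 0.985, 0.0]
ft_force: [-3.1, -0.2, 5.3]
grip_width: 0.019
finger_force: 40.0
```

```bash
cat >> h.py <<'E'
def foot(dx=-.0012):
    o,R=st();f=o["ee_pos"]+R@np.array([dx,0,.2253]);d=R.T@(np.array([.5642,.1192,.045])-f)
    print(o["time_s"],"pos",o["ee_pos"].round(4),"foot",f.round(4),"to hole mm (tool)",(d*1e3).round(2),"F",o["ft_force"].round(1),"M",o["torque"].round(2),"z",R[:,2].round(4))
E
python3 -c "
from h import *
foot()"
```

```text
5.15 pos [0.5647 0.1188 0.2698] foot [0.5659 0.1185 0.0445] to hole mm (tool) [ 1.85  0.09 -0.5 ] F [-3.1 -0.2  5.3] M [-0.04  0.6  -0.01] z [ 4.e-04  5.e-04 -1.e+00]
```

Call:
{"method": "play_rows", "body": {"increments": [{"twist":[0,0,0],"offset":[0,0,-1.5],"grip":0},{"twist":[0,0,0],"offset":[1.8,0.1,0],"grip":0},{"twist":[0,0,0],"offset":[0,0,0],"grip":0},{"twist":[0,0,0],"offset":[0,0,0],"grip":0},{"twist":[0,0,0],"offset":[0,0,1],"grip":0},{"twist":[0,0,0],"offset":[0,0,1],"grip":0},{"twist":[0,0,0],"offset":[0,0,1],"grip":0},{"twist":[0,0,0],"offset":[0,0,1],"grip":0},{"twist":[0,0,0],"offset":[0,0,0],"grip":0}]}}

```text
time_s: 6.05
ee_pos: [0.5629, 0.1195, 0.2665]
tool_rot: [-0.0, 0.175, 0.985, -0.0]
ft_force: [0.0, 0.1, -1.5]
grip_width: 0.0192
finger_force: 39.2
```

```bash
python3 -c "
from h import *
foot()"
```

```text
6.05 pos [0.5629 0.1195 0.2665] foot [0.5639 0.1191 0.0412] to hole mm (tool) [-0.22  0.24 -3.82] F [ 0.   0.1 -1.5] M [-0.01 -0.07  0.  ] z [-3.e-04  0.e+00 -1.e+00]
```

It went straight in, 3.8 mm deep with no force. I'll press it home.

Call:
{"method": "play_rows", "body": {"increments": [{"twist":[0,0,0],"offset":[0,0,3],"grip":0},{"twist":[0,0,0],"offset":[0,0,4],"grip":0},{"twist":[0,0,0],"offset":[0,0,4],"grip":0},{"twist":[0,0,0],"offset":[0,0,4],"grip":0},{"twist":[0,0,0],"offset":[0,0,4],"grip":0},{"twist":[0,0,0],"offset":[0,0,4],"grip":0},{"twist":[0,0,0],"offset":[0,0,2],"grip":0},{"twist":[0,0,0],"offset":[0,0,1.5],"grip":0},{"twist":[0,0,0],"offset":[0,0,1.5],"grip":0},{"twist":[0,0,0],"offset":[0,0,0],"grip":0}]}}

```text
time_s: 7.05
ee_pos: [0.5629, 0.1195, 0.2386]
tool_rot: [-0.0, 0.175, 0.985, 0.0]
ft_force: [-0.1, -0.2, -0.9]
grip_width: 0.0192
finger_force: 39.2
```

```bash
python3 -c "
from h import *
foot()"
```

```text
7.05 pos [0.5629 0.1195 0.2386] foot [0.564  0.1191 0.0133] to hole mm (tool) [ -0.15   0.19 -31.72] F [-0.1 -0.2 -0.9] M [-0.05 -0.03  0.02] z [-1.e-04  1.e-04 -1.e+00]
```

Next I press until the bottom pushes back.

Call:
{"method": "play_rows", "body": {"increments": [{"twist":[0,0,0],"offset":[0,0,0.8],"grip":0},{"twist":[0,0,0],"offset":[0,0,0.8],"grip":0},{"twist":[0,0,0],"offset":[0,0,0.8],"grip":0},{"twist":[0,0,0],"offset":[0,0,0],"grip":0}]}}

```text
time_s: 7.45
ee_pos: [0.5634, 0.1193, 0.2383]
tool_rot: [0.001, 0.175, 0.985, 0.001]
ft_force: [-5.7, -1.3, 16.5]
grip_width: 0.0189
finger_force: 41.3
```

```bash
python3 -c "
from h import *
foot()"
```

```text
7.45 pos [0.5634 0.1193 0.2383] foot [0.5648 0.1191 0.013 ] to hole mm (tool) [  0.62  -0.04 -32.04] F [-5.7 -1.3 16.5] M [-0.5   1.59 -0.  ] z [ 1.4e-03  8.0e-04 -1.0e+00]
```

Call:
{"method": "play_rows", "body": {"increments": [{"twist":[0,0,0],"offset":[0,0,-1.8],"grip":0},{"twist":[0,0,0],"offset":[0,0,0],"grip":25},{"twist":[0,0,0],"offset":[0,0,0],"grip":40},{"twist":[0,0,0],"offset":[0,0,0],"grip":60},{"twist":[0,0,0],"offset":[0,0,0],"grip":80},{"twist":[0,0,0],"offset":[0,0,-5],"grip":80},{"twist":[0,0,0],"offset":[0,0,-20],"grip":80},{"twist":[0,0,0],"offset":[0,0,-25],"grip":80},{"twist":[0,0,0],"offset":[0,0,-25],"grip":80},{"twist":[0,0,0],"offset":[0,0,-10],"grip":80}]}}

```text
time_s: 8.45
ee_pos: [0.5635, 0.1194, 0.3259]
tool_rot: [0.002, 0.175, 0.985, 0.001]
ft_force: [1.2, -0.4, 0.0]
grip_width: 0.068
finger_force: 0.0
```

```bash
python3 -c "
from h import *
to(.478,-.2955,.32)"
```

```text
t 8.45 pos [0.5635 0.1194 0.3259] grip 0.068 F [ 1.2 -0.4  0. ] [0.04 0.03 0.01] ff 0.0
R [[-0.9387, 0.3447, 0.0034], [0.3447, 0.9387, 0.0013], [-0.0027, 0.0024, -1.0]]
tool delta mm [ -62.8 -419.     5. ]
```

Call:
{"method": "play_rows", "body": {"increments": [{"twist":[0,0,0],"offset":[-3,-20,0],"grip":100},{"twist":[0,0,0],"offset":[-6,-40,0],"grip":100},{"twist":[0,0,0],"offset":[-6,-40,0],"grip":100},{"twist":[0,0,0],"offset":[-6,-40,0],"grip":100},{"twist":[0,0,0],"offset":[-6,-40,0],"grip":100},{"twist":[0,0,0],"offset":[-6,-40,0],"grip":100},{"twist":[0,0,0],"offset":[-6,-40,0],"grip":100},{"twist":[0,0,0],"offset":[-6,-40,0],"grip":100},{"twist":[0,0,0],"offset":[-6,-40,0],"grip":100},{"twist":[0,0,0],"offset":[-6,-40,0],"grip":100}]}}

```text
time_s: 9.45
ee_pos: [0.4848, -0.2583, 0.3228]
tool_rot: [-0.0, 0.175, 0.985, 0.0]
ft_force: [0.9, 0.2, 0.2]
grip_width: 0.0853
finger_force: 0.0
```

Call:
{"method": "play_rows", "body": {"increments": [{"twist":[0,0,0],"offset":[-4,-25,20],"grip":100},{"twist":[0,0,0],"offset":[-2,-14,30],"grip":100},{"twist":[0,0,0],"offset":[0,0,20],"grip":100},{"twist":[0,0,0],"offset":[0,0,10],"grip":100},{"twist":[0,0,0],"offset":[0,0,0],"grip":100},{"twist":[0,0,0],"offset":[0,0,0],"grip":100}]}}

```text
time_s: 10.05
ee_pos: [0.4782, -0.2953, 0.2437]
tool_rot: [0.0, 0.175, 0.985, -0.0]
ft_force: [0.5, -0.2, 0.7]
grip_width: 0.0854
finger_force: 0.0
```

```bash
python3 - <<'E'
from h import *
to(.478,-.2955,.174)
cs=cams()
mosaic(cs,[("scene",(286,205)),("top",(222,190)),("scene",(196,106)),("top",(365,233))],"pics/m5.png",2,s=6,w=50)
E
```

```text
t 10.05 pos [ 0.4782 -0.2953  0.2437] grip 0.0854 F [ 0.5 -0.2  0.7] [-0.   -0.05  0.05] ff 0.0
R [[-0.939, 0.3439, 0.0007], [0.3439, 0.939, -0.0001], [-0.0007, 0.0001, -1.0]]
tool delta mm [ 0.1 -0.2 69.7]
```

View pics/m5.png

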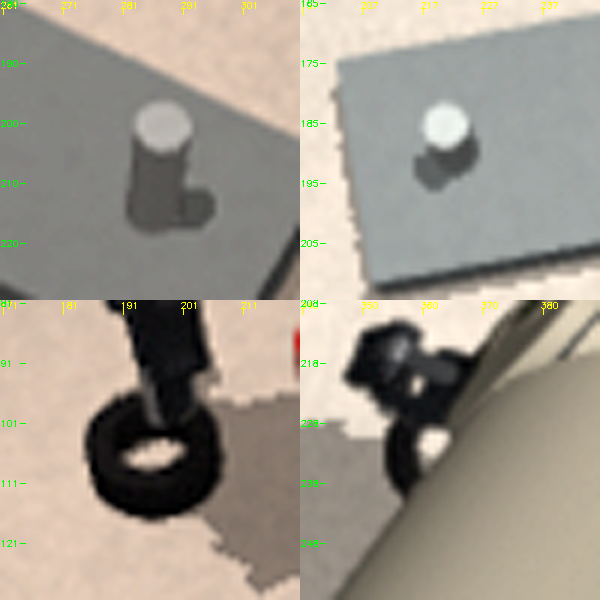

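The peg stands upright in the hole (scene crop, top at (287.7,200.7)) and the fingers are over the ring. I'll go down and grip it.

Call:
{"method": "play_rows", "body": {"increments": [{"twist":[0,0,0],"offset":[0,0,15],"grip":100},{"twist":[0,0,0],"offset":[0,0,20],"grip":100},{"twist":[0,0,0],"offset":[0,0,15],"grip":100},{"twist":[0,0,0],"offset":[0,0,10],"grip":100},{"twist":[0,0,0],"offset":[0,0,5.7],"grip":100},{"twist":[0,0,0],"offset":[0,0,0],"grip":85},{"twist":[0,0,0],"offset":[0,0,0],"grip":75},{"twist":[0,0,0],"offset":[0,0,0],"grip":65},{"twist":[0,0,0],"offset":[0,0,0],"grip":55},{"twist":[0,0,0],"offset":[0,0,0],"grip":50}], "squeeze": 40}}

```text
time_s: 11.15
ee_pos: [0.478, -0.2959, 0.1783]
tool_rot: [0.001, 0.175, 0.985, -0.0]
ft_force: [-2.1, 0.5, 6.4]
grip_width: 0.0595
finger_force: 44.4
```

```bash
python3 - <<'E'
from h import *
to(.478,-.2955,.178)
c=env.camera("scene");t=env.camera("top")
print(tri(c,(287.7,200.7),t,(220.8,185.7)))
mosaic({"scene":c},[("scene",(196,100))],"pics/m6.png",1,s=11,w=50)
E
```

```text
t 11.15 pos [ 0.478  -0.2959  0.1783] grip 0.0595 F [-2.1  0.5  6.4] [ 0.07  0.3  -0.02] ff 44.38917316147126
R [[-0.9387, 0.3447, 0.0013], [0.3447, 0.9387, -0.0004], [-0.0014, 0.0001, -1.0]]
tool delta mm [0.1 0.4 0.3]
(array([0.56408389, 0.11901821, 0.10741892]), [np.float64(0.9051145175546872), np.float64(0.9051145175546579)])
```

View pics/m6.png

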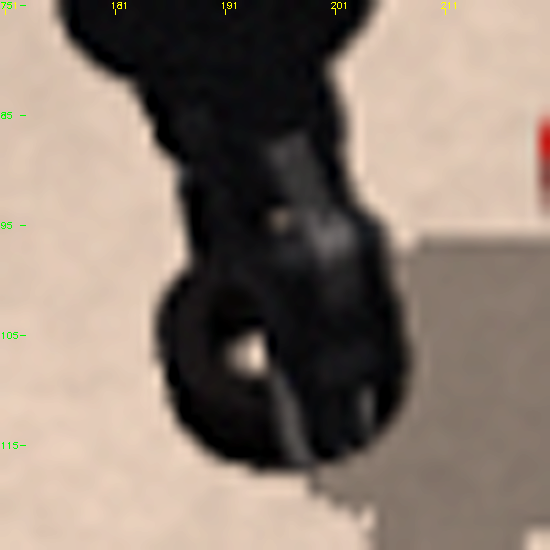

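The ring is gripped across its outside and the tips reach close to its lower edge. The peg top triangulates to z = 0.107, so the peg is home. Next: lift and carry the ring.

Call:
{"method": "play_rows", "body": {"increments": [{"twist":[0,0,0],"offset":[0,0,-8],"grip":50},{"twist":[0,0,0],"offset":[0,0,-20],"grip":50},{"twist":[0,0,0],"offset":[0,0,-30],"grip":50},{"twist":[0,0,0],"offset":[0,0,-30],"grip":50},{"twist":[0,0,0],"offset":[0,0,-30],"grip":50},{"twist":[0,0,0],"offset":[0,0,-22],"grip":50},{"twist":[0,0,0],"offset":[2,12,-5],"grip":50},{"twist":[0,0,0],"offset":[4,25,0],"grip":50},{"twist":[0,0,0],"offset":[6,38,0],"grip":50},{"twist":[0,0,0],"offset":[6,38,0],"grip":50}], "squeeze": 50}}

```text
time_s: 12.25
ee_pos: [0.4994, -0.1812, 0.3213]
tool_rot: [-0.001, 0.175, 0.985, 0.0]
ft_force: [-0.0, 0.5, -2.8]
grip_width: 0.0593
finger_force: 56.3
```

Call:
{"method": "play_rows", "body": {"increments": [{"twist":[0,0,0],"offset":[6,40,0],"grip":50},{"twist":[0,0,0],"offset":[6,40,0],"grip":50},{"twist":[0,0,0],"offset":[6,40,0],"grip":50},{"twist":[0,0,0],"offset":[6,40,0],"grip":50},{"twist":[0,0,0],"offset":[6,40,0],"grip":50},{"twist":[0,0,0],"offset":[6,40,0],"grip":50},{"twist":[0,0,0],"offset":[4,25,0],"grip":50},{"twist":[0,0,0],"offset":[3,15,0],"grip":50},{"twist":[0,0,0],"offset":[0,0,0],"grip":50},{"twist":[0,0,0],"offset":[0,0,0],"grip":50}]}}

```text
time_s: 13.25
ee_pos: [0.5555, 0.0934, 0.3219]
tool_rot: [-0.0, 0.175, 0.985, -0.001]
ft_force: [-0.1, -0.9, -2.9]
grip_width: 0.0585
finger_force: 56.3
```

```bash
python3 -c "
from h import *
to(.5642,.1191,.318)"
```

```text
t 13.25 pos [0.5555 0.0934 0.3219] grip 0.0585 F [-0.1 -0.9 -2.9] [-0.07 -0.    0.04] ff 56.25109309446998
R [[-0.9385, 0.3453, -0.001], [0.3453, 0.9385, -0.0009], [0.0006, -0.0012, -1.0]]
tool delta mm [ 0.7 27.1  3.8]
```

Call:
{"method": "play_rows", "body": {"increments": [{"twist":[0,0,0],"offset":[0.7,17,0],"grip":50},{"twist":[0,0,0],"offset":[0,10,0],"grip":50},{"twist":[0,0,0],"offset":[0,0,0],"grip":50},{"twist":[0,0,0],"offset":[0,0,0],"grip":50},{"twist":[0,0,0],"offset":[0,0,0],"grip":50}]}}

```text
time_s: 13.75
ee_pos: [0.5645, 0.1192, 0.3224]
tool_rot: [-0.0, 0.175, 0.984, -0.0]
ft_force: [0.0, -0.5, -3.0]
grip_width: 0.0595
finger_force: 56.2
```

```bash
python3 - <<'E'
from h import *
to(.5642,.1191,.318)
c=env.camera("scene");o,R=st();x0,y0,w,h,s=262,165,55,50,10
im=np.clip((c["image"][y0:y0+h,x0:x0+w,::-1].astype(float)-15)*2.4,0,255).astype(np.uint8)
im=cv2.resize(im,None,fx=s,fy=s,interpolation=cv2.INTER_CUBIC)
def circ(C,r,col):
    th=np.linspace(0,2*np.pi,60);P=np.c_[C[0]+r*np.cos(th),C[1]+r*np.sin(th),0*th+C[2]]
    cv2.polylines(im,[((proj(c,P)-[x0,y0]+.5)*s).astype(np.int32)],True,col,1)
T=o["ee_pos"]+R@[0,0,.178]
circ(T,.031,(0,0,255));circ(T,.018,(0,128,255));circ((.5641,.119,.108),.01,(0,255,0))
cv2.imwrite("pics/m7.png",im)
E
```

```text
t 13.75 pos [0.5645 0.1192 0.3224] grip 0.0595 F [ 0.  -0.5 -3. ] [-0.04 -0.02  0.04] ff 56.24202622217126
R [[-0.9385, 0.3454, -0.0001], [0.3454, 0.9385, -0.0003], [0.0, -0.0003, -1.0]]
tool delta mm [ 0.2 -0.1  4.4]
```

View pics/m7.png

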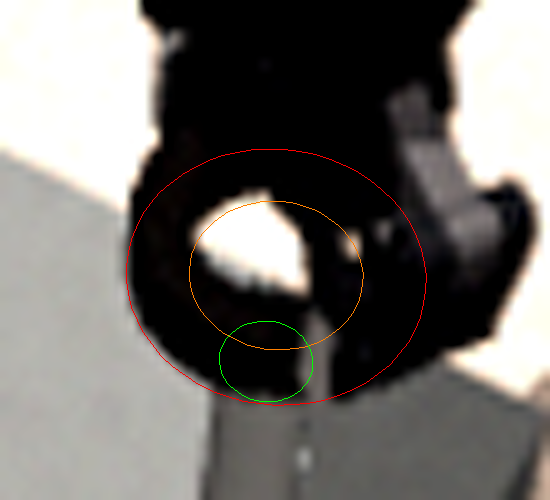

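The ring lies where predicted, centred over the peg. I'll lower it.

Call:
{"method": "play_rows", "body": {"increments": [{"twist":[0,0,0],"offset":[0,0,8],"grip":50},{"twist":[0,0,0],"offset":[0,0,12],"grip":50},{"twist":[0,0,0],"offset":[0,0,15],"grip":50},{"twist":[0,0,0],"offset":[0,0,15],"grip":50},{"twist":[0,0,0],"offset":[0,0,15],"grip":50},{"twist":[0,0,0],"offset":[0,0,15],"grip":50},{"twist":[0,0,0],"offset":[0,0,10],"grip":50},{"twist":[0,0,0],"offset":[0,0,5],"grip":50},{"twist":[0,0,0],"offset":[0,0,0],"grip":50}]}}

```text
time_s: 14.7
ee_pos: [0.5644, 0.12, 0.2267]
tool_rot: [-0.0, 0.175, 0.985, -0.0]
ft_force: [-0.3, -0.1, -1.8]
grip_width: 0.0592
finger_force: 56.2
```

Call:
{"method": "play_rows", "body": {"increments": [{"twist":[0,0,0],"offset":[0,0,1.5],"grip":50},{"twist":[0,0,0],"offset":[0,0,1.5],"grip":50},{"twist":[0,0,0],"offset":[0,0,1],"grip":50},{"twist":[0,0,0],"offset":[0,0,0.5],"grip":50},{"twist":[0,0,0],"offset":[0,0,0],"grip":50}]}}

```text
time_s: 15.2
ee_pos: [0.5646, 0.12, 0.2234]
tool_rot: [0.0, 0.175, 0.985, 0.0]
ft_force: [-2.0, -1.2, 1.9]
grip_width: 0.0588
finger_force: 56.7
```

The ring is touching down. I'll make sure it's fully down, open, and go up.

Call:
{"method": "play_rows", "body": {"increments": [{"twist":[0,0,0],"offset":[0,0,0.7],"grip":50},{"twist":[0,0,0],"offset":[0,0,0],"grip":50},{"twist":[0,0,0],"offset":[0,0,-0.5],"grip":75},{"twist":[0,0,0],"offset":[0,0,0],"grip":85},{"twist":[0,0,0],"offset":[0,0,0],"grip":95},{"twist":[0,0,0],"offset":[0,0,0],"grip":95},{"twist":[0,0,0],"offset":[0,0,-5],"grip":95},{"twist":[0,0,0],"offset":[0,0,-20],"grip":95},{"twist":[0,0,0],"offset":[0,0,-30],"grip":95},{"twist":[0,0,0],"offset":[0,0,-30],"grip":95}]}}

```text
time_s: 16.2
ee_pos: [0.5643, 0.1198, 0.3088]
tool_rot: [-0.0, 0.175, 0.985, -0.0]
ft_force: [0.3, 0.9, -0.2]
grip_width: 0.0812
finger_force: 0.0
```

Call:
{"method": "play_rows", "body": {"increments": [{"twist":[0,0,0],"offset":[0,0,-30],"grip":95},{"twist":[0,0,0],"offset":[10,10,-20],"grip":95},{"twist":[0,0,0],"offset":[30,20,0],"grip":95},{"twist":[0,0,0],"offset":[35,25,0],"grip":95},{"twist":[0,0,0],"offset":[35,25,0],"grip":95},{"twist":[0,0,0],"offset":[20,15,0],"grip":95},{"twist":[0,0,0],"offset":[0,0,0],"grip":95},{"twist":[0,0,0],"offset":[0,0,0],"grip":95}]}}

```text
time_s: 17.0
ee_pos: [0.4752, 0.2539, 0.358]
tool_rot: [0.0, 0.175, 0.985, 0.0]
ft_force: [0.7, -0.9, -1.3]
grip_width: 0.081
finger_force: 0.0
```

```bash
python3 - <<'E'
from h import *
to(0,0,0)
mosaic(cams(),[("scene",(286,205)),("top",(222,190))],"pics/m8.png",2,s=7,w=56)
E
```

```text
t 17.0 pos [0.4752 0.2539 0.358 ] grip 0.081 F [ 0.7 -0.9 -1.3] [-0.   -0.04  0.03] ff 0.0
R [[-0.9391, 0.3438, 0.0005], [0.3438, 0.9391, 0.0], [-0.0004, 0.0002, -1.0]]
tool delta mm [ 359.1 -401.9  357.8]
```

View pics/m8.png

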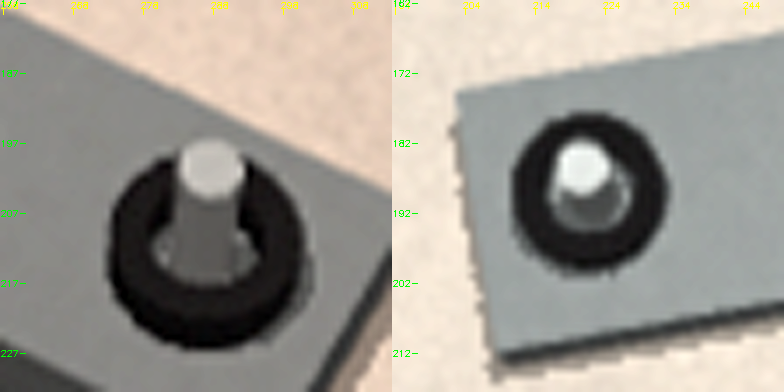

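The ring lies flat and centred round the upright peg, at about (286,213) in the scene view and (221,189) in the top view, and the arm is clear.

```bash
python3 -c "
from bench import env
print(env.hand_in())"
```

```text
the job is handed in; nothing more can be done
None
```

The peg is fully home in the rack's empty hole, the black ring lies flat around it on the rack, and I handed the job in at about 17 s of the 67 s limit; no verdict came back.

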